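Close and wedge a plaster mould

ROBOT

A 6-joint arm with a two-finger parallel gripper is mounted at the origin on a cart in front of the work surface, level with it; the furniture and walls round the work are solid. World frame = base frame: x ahead of the robot, y to its left, z up, the work surface at z = 0. Lengths are in mm, angles in rad, forces in N, time in s.
With the tool pointing down it reaches from about 275 to 975 mm from the base axis. Payload 8.4 kg.
Tool frame: the origin (TCP) lies midway between the tips of the shut fingers; the grasp point (between the pads) lies 19 mm behind it; z points along the fingers, y is the direction in which the jaws open and shut (so a half turn about z gives the same grasp; the last joint's range is limited). The gripper opens to 92 mm and grips with 3 to 60 N. Pads are 20 mm wide; open, the fingers measure 128 mm over their backs; the gripper's body (75 mm by 189 mm) begins 69 mm behind the grasp point.
Start: joints at [-1.144, 0.353, 1.633, -0, 1.155, -0.002], TCP at [259.861, -568.419, 214.583] pointing down, gripper open.
Joint ranges: [-2.63, 2.63], [-0.92, 2.1], [0.06, 2.66], [-1.3, 4.44], [0, 2.69], [-3.02, 3.02]. Speed limits (rad/s): [2.22, 2.22, 2.79, 3.14, 3.14, 3.14].

INTERFACE

Orientations are given as a unit quaternion [x, y, z, w].
In Python, from cell import robot gives the robot as it stands.
- The arm moves only by the tool apply_moves, never from a script. Its argument "plan" is a list of rows, each a list of 6 numbers: the shift along the tool's x, y, z in cm, then the turn, a rotation vector about the tool's x, y, z in rad. A call has 1 to 5 rows; each row shifts and turns the commanded pose from where the row before left it, along the tool's axes as they then stand; what a row does not reach is not made up. A row lasts 1/8 s, in which the tool goes at most 62.5 mm and 10.7 degrees, less where a joint would pass 70% of its speed; a pose out of reach is approached as far as the arm can. A call with a gripper value outside its range is refused whole. "jaw" is the opening, from 0 (shut) to 1 (fully open), set as the call begins (left out, the last holds). The fingers move at their own pace and stop on an object; "force" is the grip in N (left out, the last holds). Time passes only in rows, so rows that do not move let the fingers close. It gives the time, the measured TCP pose, the force and the opening at its end, in the units of the state.
- robot.state(): the state, without advancing time (a new reading comes with each control period).
- robot.grab_frame(name): name is "scene" or "side" or "wrist"; returns the picture (420x560x3 uint8, red, green, blue); there is no depth.
- robot.calibration(name): a dict with "mtx" (3x3 intrinsics, pixels), "k1" (the pictures are not rectified: a ray, as slopes to the right and down, at radius r is drawn at 1 + k1 r^2 times it, then the intrinsics apply), "rvec" (rotation vector, rad) and "tvec" (3), from world to camera coordinates, as OpenCV has them; the wrist camera has in their place "hand_eye" (4x4, takes a point from camera to tool coordinates, whose origin is the TCP and whose axes are the flange's). Camera axes: x right, y down, z forward; pixel columns grow to the right and rows downward; lengths in mm; the calibration is good to about 2 mm. A picture is of the moment at which its call begins: read the wrist's pose just before it. calibration takes no time and is no camera call.
- robot.job_done(): hands the job in, once; it reports no verdict.
Trained networks look in the newest picture that a camera, given by its name, has taken for a name from the list of things; names that differ only in an ending like _2 or _b are one class to them, and where a whole thing is asked for, a point or a joint stands for the part that bears it (a point fixed in the world has none). Each returns a list of dicts, best first, with "p" (0 to 1); they miss things now and then, are a little off and sometimes report something else, mostly with a low value. They report only what shows in the picture. A call takes as long as a camera call.
- robot.outline_of(thing, camera): "pixels" (420x560 bool, what is visible of it) and "rect" ([left, top, width, height] in pixels, round what is visible of it).
- robot.spot_point(thing, camera): "point" ([column, row] in pixels: a listed point, or the origin of a listed thing).
The state is a dict: "clock": time; "joint_pos": joint angles; "qd": joint speeds; "joint_efforts": joint torques, N m; "position": TCP position; "tool_rot": TCP orientation; "contact_force": force on the tool from outside, world axes, zero at the start; "ft_torque": the same for the moment, N m; "opening": opening from 0.0 (shut) to 1.0 (fully open).
Only numpy, scipy, OpenCV 4.12 (cv2) and the standard library are available. Lean on these libraries where they do the work, as an engineer would, in place of code of your own. Each camera call takes 0.05 s, during which the arm holds its last target. There are 200 camera calls.

TASK

Get the two-part plaster mould ready for casting: slide the loose half over the board of the mould jig, lined up by the fence, up to the half that is fixed there, then push the wedge (it has a knob for this) in until the mould is fully shut and the wedge sits tight behind it. Only push with the fingers: the loose half must stay down on the board and upright, and the cup, the clay pack and the loop tool on the board are to be left where they are.

Things in the scene. Friction and masses are not known exactly. Their poses are not given: they have to be found in the camera images.
- jig: Mould jig, screwed to a plywood board (610 x 350 mm, 15 mm thick) that is fixed on the table: fence, fixed mould half and wedge. Frame: z up, origin on the table top, 15 mm below the board's upper face; the mould closes along +x. A wedge rail 28 mm tall stands on the board at x = -0.12 to -0.07, y = -0.185 to -0.07.
- fixed_face (a point): Centre of the mating face of the plaster half that is fixed in the jig (46 mm thick, 110 mm wide, 60 mm tall, two round sockets), 30 mm above the board; axes parallel to the jig's: the face is the plane x = 0 of the jig and looks to -x.
- fence_face (a point): Free (entry) end of the wooden fence, on its guiding face, at board height; axes parallel to the jig's. The face is the plane y = +0.0565 of the jig and looks to -y; the fence is 36 mm tall, 18 mm thick and runs 306 mm along +x from here. Against it, a shut or squared loose half has its side 1.5 mm or less from the fence.
- mould_half: Loose plaster half, a white block 46 mm thick (x), 110 wide (y), 60 tall, 0.24 to 0.4 kg, on the board. Origin: centre of its underside, z up. Mating face at x = +0.023 looks to +x; two conical keys stand out 9 mm more at y = +-39.5 mm, 30 mm up; flat back at x = -0.023. Shut: parallel to the jig, origin at x = -0.023, y = 0 (within 1.5 mm) in the jig's frame.
- wedge (a joint): Travel of the wooden wedge, m: 0 to 0.015 at the start (clear of the loose half's path), about 0.093 when tight behind the shut mould. Slides along (0.199, 0.980, 0) of the jig's frame against 2 N and stays where left; front face at x = -0.0645 + 0.199 travel, thin tip at y = -0.075 + 0.98 travel. It can close the last 12 mm of gap itself. Tight: pushed home with 8 to 15 N.
- wedge_knob (a point): Upright round knob on the wedge, for pushing: this point is on its axis in the thick of the head, 67.5 mm above the table. Head 18 mm diameter, top 77.5 mm above the table; a stem 13 mm thick below it. The wedge's upper face is 39 mm and the rail's top 43 mm above the table. Axes parallel to the jig's.
- water_cup: White cup, 69 mm wide, 73 mm tall, origin under its centre; to be left alone.
- clay_carton: Red torn-open clay pack, 51 x 121 x 34 mm, origin under its centre; to be left alone.
- loop_tool: Double-ended loop tool with wooden handle, 197 mm long along its y, 11 mm thick; lies on the board behind the fence, to be left alone.

How it is judged:
By the outcome, as a careful person would: the job done as asked, in the order asked, and still so for the second after the job is handed in, with the robot touching nothing.
It also fails if it takes over 72 s, if anything falls off the work surface, if the arm or the gripper's body presses on something with over 40 N, if the wrist force passes 120 N, or if a joint passes its speed limit or range.

## Working session

There is one attempt and no reset: what is moved stays moved. The work goes in short steps, Python scripts to look and compute and a tool call to move; the robot and the scene stay as the last step left them, time stands still between calls to the robot, and variables do not carry over. Pictures are saved under pics/ and viewed, about 8 in all and at most 12, crops included, and the job is handed in when it is done.

Besides the shell and the picture viewer there is one more tool, called by a JSON object that holds its "method" and its "body", one argument or row to a line. apply_moves: Moves the arm, as the interface text tells. Its arguments: {"type":"object","properties":{"plan":{"type":"array"},"jaw":{"type":"number"},"force":{"type":"number"}},"required":["plan"]}

```bash
mkdir -p pics; ls
cat > h.py <<'E'
import numpy as np, cv2
from cell import robot
from scipy.spatial.transform import Rotation as R
def cam(n):
    c=robot.calibration(n); K=np.array(c["mtx"],float)
    if "hand_eye" in c:
        s=robot.state(); T=np.eye(4); T[:3,:3]=R.from_quat(s["tool_rot"]).as_matrix(); T[:3,3]=s["position"]
        T=T@np.array(c["hand_eye"]); Rc=T[:3,:3].T; t=-Rc@T[:3,3]
    else:
        Rc=cv2.Rodrigues(np.array(c["rvec"],float))[0]; t=np.array(c["tvec"],float).ravel()
    return K,c["k1"],Rc,t
def proj(C,P):
    K,k,Rc,t=C; p=np.atleast_2d(P)@Rc.T+t; s=p[:,:2]/p[:,2:]
    s=s*(1+k*(s**2).sum(1,keepdims=True)); return s@K[:2,:2].T+K[:2,2]
def ray(C,uv):
    K,k,Rc,t=C
    s=cv2.undistortPoints(np.array([[uv]],float),K,np.array([k,0,0,0.]))[0,0]
    return -Rc.T@t, Rc.T@np.array([s[0],s[1],1])
def atz(C,uv,z):
    o,d=ray(C,uv); return o+d*(z-o[2])/d[2]
def shot(n,f=None):
    C=cam(n); im=robot.grab_frame(n)
    if f: cv2.imwrite("pics/"+f,im[:,:,::-1])
    return C,im
E
python3 - <<'E'
from h import *
ims=[]
for n in ("scene","side"):
    C,im=shot(n); ims.append(im)
    print(n,(-C[2].T@C[3]).round())
    for th,z in (("jig",15),("fixed_face",45),("fence_face",15),("mould_half",15),("wedge_knob",67.5),("water_cup",15),("clay_carton",15),("loop_tool",15)):
        for d in robot.spot_point(th,n)[:2]:
            print(th,round(d["p"],2),np.round(d["point"],1),atz(C,d["point"],z if th!="jig" else 0).round(1))
cv2.imwrite("pics/a.png",ims[0][:,:,::-1]);cv2.imwrite("pics/b.png",ims[1][:,:,::-1])
print(robot.state())
E
```

```text
pics
scene [262. 690. 648.]
jig 0.95 [306.9 179.8] [ 635.7 -200.9    0. ]
fence_face 0.62 [250.5 223.1] [675.3  61.1  15. ]
mould_half 0.76 [300.2 239. ] [538.1  59.1  15. ]
wedge_knob 0.56 [346.4 190.4] [ 485.9 -108.2   67.5]
water_cup 0.82 [188.3 301.5] [663.4 329.5  15. ]
clay_carton 0.91 [250.9 345.5] [498.9 358.7  15. ]
clay_carton 0.5 [247.6 219.5] [689.2  52.1  15. ]
loop_tool 0.46 [259.4 189.2] [728.1 -77.9  15. ]
side [ 435. 1228.  511.]
jig 0.63 [293.1 199.6] [ 626.3 -196.4   -0. ]
fixed_face 0.96 [291.5 187.4] [ 629.  -177.6   45. ]
fence_face 0.77 [255.6 220.7] [695.7  26.5  15. ]
mould_half 0.72 [312.3 229.4] [541.8  61.   15. ]
wedge_knob 0.62 [339. 191.] [ 484.7 -100.    67.5]
water_cup 0.57 [239.1 278. ] [664.5 340.2  15. ]
clay_carton 0.93 [321.6 292.3] [492.  371.5  15. ]
loop_tool 0.62 [255.5 208. ] [715.7 -67.1  15. ]
{'clock': 0.9, 'joint_pos': array([-1.14438915e+00,  3.52972781e-01,  1.63339810e+00,  1.28104153e-06,
        1.15521907e+00, -2.42639192e-03]), 'qd': array([ 0.00164863, -0.00129698, -0.0007167 ,  0.00100137, -0.00083772,
        0.00050239]), 'joint_efforts': array([-2.24524692e-04, -5.93740368e+01, -3.34564412e+01,  6.97242748e-02,
        1.57500902e-02, -4.94667790e-05]), 'position': array([ 259.86624735, -568.41256735,  214.60079293]), 'tool_rot': array([9.77100710e-01, 2.12777353e-01, 8.57036744e-07, 1.19696591e-06]), 'contact_force': array([ 0.14323204, -0.58072915,  0.52169506]), 'ft_torque': array([-0.01055011,  0.01667677, -0.00558055]), 'opening': 0.9969733154536322}
```

```bash
python3 -c "
import cv2
a=cv2.imread('pics/a.png')[130:410,130:430];cv2.imwrite('pics/a2.png',cv2.resize(a,None,fx=2.1,fy=2.1,interpolation=2)[:600])
b=cv2.imread('pics/b.png')[130:360,180:440];cv2.imwrite('pics/b2.png',cv2.resize(b,None,fx=2.6,fy=2.6,interpolation=2))"
```

```text
(no output)
```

View pics/a2.png

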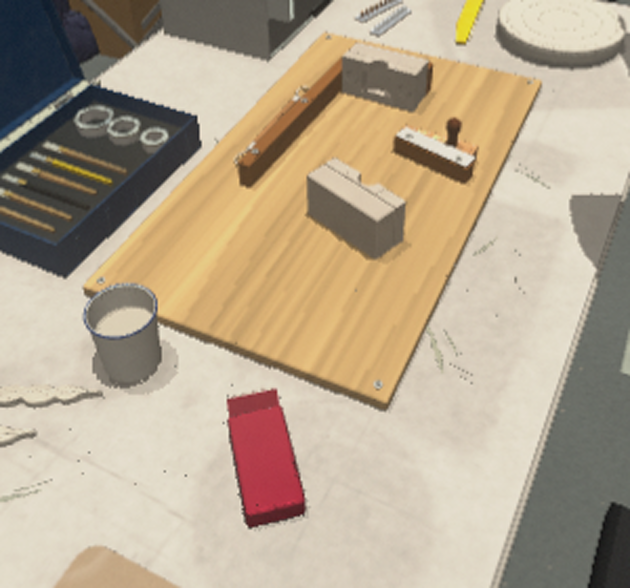

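View pics/b2.png

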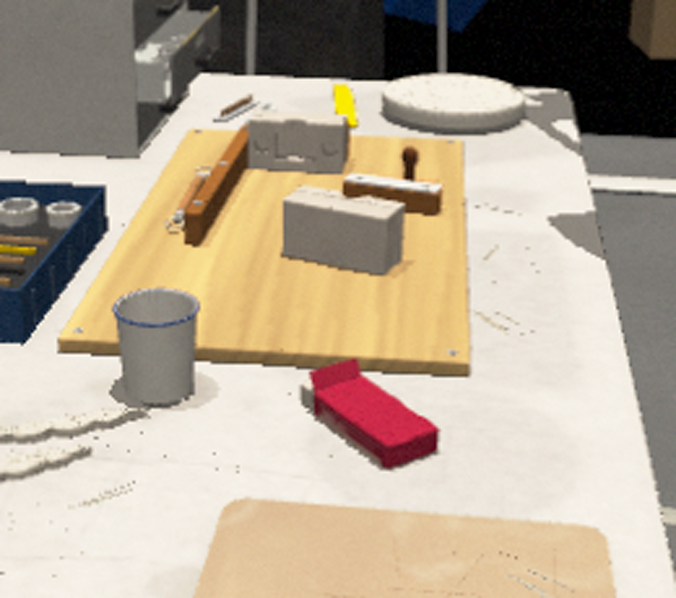

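The board is between the robot's x≈450–800 and y≈-270–+340. The loose half is turned slightly, near scene pixel (300,230). The cup and carton stand beyond the board's near end, clear of the push path. Next I raise the wrist and look down from above.

{"method": "apply_moves", "body": {
  "plan": [
    [0,0,-4,0,0,-0.18],
    [0,0,-4,0,0,-0.18],
    [0,0,-4,0,0,-0.18],
    [0,0,-4,0,0,-0.18],
    [0,0,-4,0,0,-0.18]
  ],
  "jaw": 0.6
}}

```text
clock: 1.52
position: [259.8, -568.3, 416.0]
tool_rot: [0.785, 0.619, -0.0, 0.0]
contact_force: [-0.1, -1.0, -0.0]
opening: 0.598
```

```bash
cat >> h.py <<'E'
def go(x,y,z,yaw):
    "deltas in tool frame (cm) for tool-down; yaw = world angle of tool x, deg"
    s=robot.state(); M=R.from_quat(s["tool_rot"]).as_matrix(); p=np.array(s["position"])
    d=M.T@(np.array([x,y,z])-p)/10
    Y=np.deg2rad(yaw); c,sn=np.cos(Y),np.sin(Y); D=np.array([[c,sn,0],[sn,-c,0],[0,0,-1.]])
    print("t",round(s["clock"],2),"pos",p.round(1),"yaw",np.rad2deg(np.arctan2(M[1,0],M[0,0])).round(2),"F",np.round(s["contact_force"],1))
    print("shift cm",d.round(2),"rot",R.from_matrix(M.T@D).as_rotvec().round(4))
E
python3 - <<'E'
from h import *
go(560,-60,420,90)
print(np.array(robot.calibration("wrist")["hand_eye"]).round(2), robot.calibration("wrist")["mtx"])
E
```

```text
t 1.52 pos [ 259.8 -568.3  416. ] yaw 76.48 F [-0.1 -1.  -0. ]
shift cm [56.44 17.3  -0.41] rot [ 1.00e-04  1.00e-04 -2.36e-01]
[[  -0.     -0.97   -0.26   74.03]
 [   1.     -0.     -0.     -0.78]
 [  -0.     -0.26    0.97 -169.83]
 [   0.      0.      0.      1.  ]] [[299.12571079   0.         276.04909989]
 [  0.         299.12571079 205.73581377]
 [  0.           0.           1.        ]]
```

{"method": "apply_moves", "body": {
  "plan": [
    [5.6,1.7,0,0,0,0],
    [5.6,1.7,0,0,0,0],
    [5.6,1.7,0,0,0,0],
    [5.6,1.7,0,0,0,0],
    [5.6,1.7,0,0,0,0]
  ]
}}

```text
clock: 2.15
position: [410.1, -315.3, 414.8]
tool_rot: [0.787, 0.616, 0.0, 0.0]
contact_force: [0.5, -0.0, -0.7]
opening: 0.601
```

{"method": "apply_moves", "body": {
  "plan": [
    [5.6,1.7,2,0,0,0],
    [5.6,1.7,3,0,0,0],
    [5.6,1.7,3,0,0,0],
    [5.6,1.7,3,0,0,-0.118],
    [5.6,1.7,3,0,0,-0.118]
  ]
}}

```text
clock: 2.78
position: [548.2, -70.8, 279.8]
tool_rot: [0.708, 0.706, 0.0, 0.0]
contact_force: [0.5, -0.9, 0.6]
opening: 0.597
```

{"method": "apply_moves", "body": {
  "plan": [
    [0,0,0,0,0,0],
    [0,0,0,0,0,0]
  ]
}}

```text
clock: 3.02
position: [547.4, -72.7, 280.8]
tool_rot: [0.709, 0.705, -0.0, 0.0]
contact_force: [-0.7, -0.3, -0.0]
opening: 0.606
```

Run:
```python
from h import *
go(560,-60,280,90)
n="wrist"; C,im=shot(n,"c.png"); np.save("c_pose.npy",np.array([*robot.state()["position"],*robot.state()["tool_rot"]]))
for th,z in (("fixed_face",45),("fence_face",15),("mould_half",15),("wedge_knob",67.5)):
    for d in robot.spot_point(th,n)[:2]:
        print(th,round(d["p"],2),np.round(d["point"],1),atz(C,d["point"],z).round(1))
cv2.imwrite("pics/c2.png",cv2.resize(im[:,:,::-1],None,fx=1.4,fy=1.4,interpolation=2))
```

```text
t 3.02 pos [547.4 -72.7 280.8] yaw 89.65 F [-0.7 -0.3 -0. ]
shift cm [1.28 1.26 0.08] rot [ 0.      0.0005 -0.0061]
fixed_face 0.93 [331.5 258.5] [ 628.  -189.5   45. ]
fence_face 0.62 [380.5  86.8] [691.7  52.6  15. ]
mould_half 0.97 [275.6  81.6] [547.2  59.5  15. ]
mould_half 0.21 [234.7 209.7] [ 483.8 -121.8   15. ]
```

View pics/c2.png

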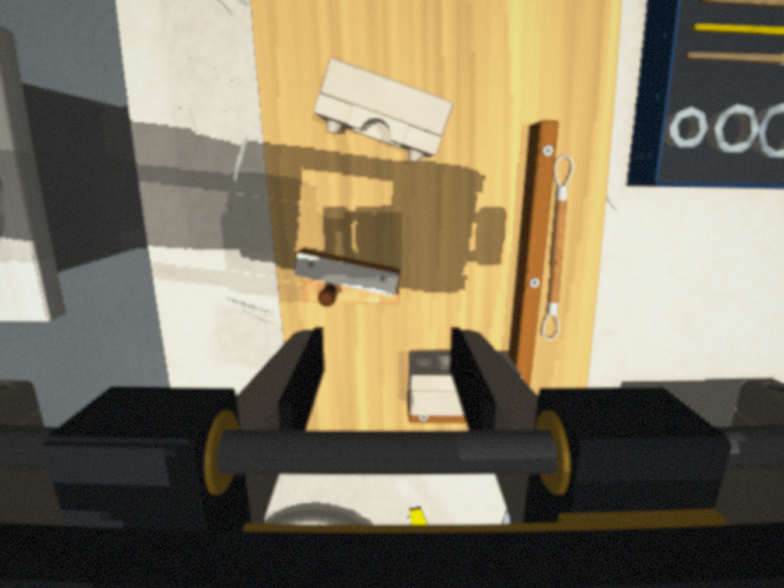

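The fingers hide the fixed half in this picture. The loose half is at zoomed pixel (385,105) and turned about 15°. The fence is at (540,120–380), with the wedge and knob at (345,280). I'll back the camera off for one measuring picture.

{"method": "apply_moves", "body": {
  "plan": [
    [4,1,0,0,0,0],
    [4,1,0,0,0,0],
    [3,1,0,0,0,0],
    [0,0,0,0,0,0],
    [0,0,0,0,0,0]
  ]
}}

```text
clock: 3.9
position: [577.8, 36.4, 280.7]
tool_rot: [0.709, 0.705, -0.0, 0.0]
contact_force: [-0.2, -1.5, -0.7]
opening: 0.599
```

Run:
```python
from h import *
go(578,40,280,90)
n="wrist"; C,im=shot(n,"d.png"); s=robot.state(); np.save("d_pose.npy",np.array([*s["position"],*s["tool_rot"]]))
import pickle; pickle.dump(C,open("d.pkl","wb"))
for th,z in (("fixed_face",45),("fence_face",15),("mould_half",15),("wedge_knob",67.5)):
    for d in robot.spot_point(th,n)[:2]:
        print(th,round(d["p"],2),np.round(d["point"],1),atz(C,d["point"],z).round(1))
cv2.imwrite("pics/d2.png",cv2.resize(im[0:300,140:440,::-1],None,fx=2,fy=2,interpolation=2))
```

```text
t 3.9 pos [577.8  36.4 280.7] yaw 89.63 F [-0.2 -1.5 -0.7]
shift cm [0.36 0.01 0.07] rot [ 0.0001  0.0004 -0.0065]
mould_half 0.91 [253.6 162.1] [544.9  59.   15. ]
wedge_knob 0.66 [216.5 283.2] [ 490.9 -107.    67.5]
```

View pics/d2.png

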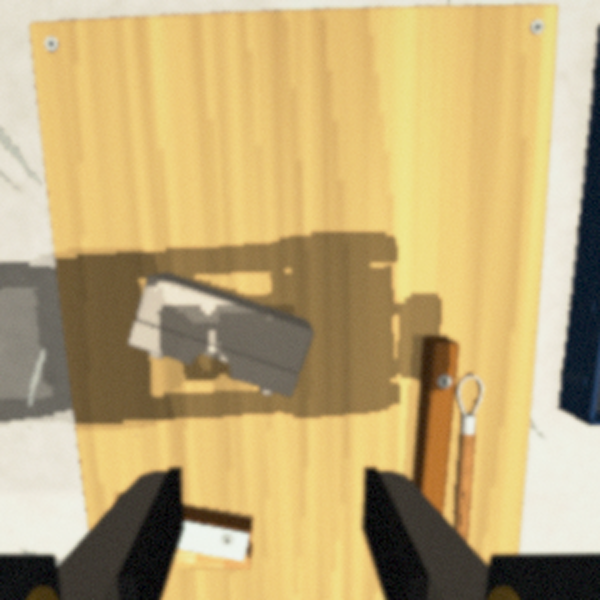

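The board's near corners are at crop pixels (31,24) and (557,5). The fence's entry top edge runs (424,337)–(457,340), and the loose half's top face spans about (150,275) to (310,330). I'll fit the jig and the half from these points and overlay the result to check it.

```bash
cat > fit.py <<'E'
from h import *
import pickle
from scipy.optimize import least_squares
cp=np.load("c_pose.npy"); K,k,_,_=cam("wrist")
def wc(p):
    T=np.eye(4);T[:3,:3]=R.from_quat(p[3:]).as_matrix();T[:3,3]=p[:3];T=T@np.array(robot.calibration("wrist")["hand_eye"])
    return K,k,T[:3,:3].T,-T[:3,:3].T@T[:3,3]
Cs={"c":wc(cp),"d":pickle.load(open("d.pkl","rb")),"a":cam("scene"),"b":cam("side")}
def box(x0,x1,y0,y1,z0,z1):
    return np.array([[x,y,z] for x in(x0,x1) for y in(y0,y1) for z in(z0,z1)],float)
E2=[(i,j) for i in range(8) for j in range(i) if bin(i^j).count("1")==1]
def place(q,P):
    c,s=np.cos(q[2]),np.sin(q[2]); P=np.atleast_2d(P)
    return np.c_[q[0]+c*P[:,0]-s*P[:,1],q[1]+s*P[:,0]+c*P[:,1],P[:,2]]
def draw(im,C,P,col,sc,off):
    uv=((proj(C,P)-off)*sc).round().astype(int)
    for i,j in E2: cv2.line(im,tuple(map(int,uv[i])),tuple(map(int,uv[j])),col,1)
E
python3 - <<'E'
from fit import *
pd=lambda u,v:(140+u/2,v/2)
D=Cs["d"];Cc=Cs["c"]
for n,p,z in (("bl",(31,24),15),("br",(557,5),15),("fl",(424,337),51),("fr",(457,340),51),("h1",(153,273),75),("h2",(312,328),75),("h3",(292,394),75),("h4",(130,345),75)):
    print(n,atz(D,pd(*p),z).round(1))
for n,p,z in (("fl",(533,122),51),("fr",(557,123),51),("h1",(331,58),75),("h2",(453,102),75),("h3",(437,156),75),("h4",(315,112),75),("knob",(327,295),77.5),("screw1",(548,150),51),("screw2",(534,283),51),("bL0",(252,20),15),("bL1",(279,320),15),("ffaceL",(409,375),75),("brd R0",(619,60),15),("R1",(590,350),15)):
    print("c",n,atz(Cc,(p[0]/1.4,p[1]/1.4),z).round(1))
E
```

```text
bl [420.8 257.8  15. ]
br [765.7 267.2  15. ]
fl [679.5  53.8  51. ]
fr [701.9  51.7  51. ]
h1 [504.6  98.   75. ]
h2 [602.6  63.3  75. ]
h3 [590.   20.9  75. ]
h4 [487.5  53.6  75. ]
c fl [680.6  47.3  51. ]
c fr [702.7  46.5  51. ]
c h1 [503.   95.2  75. ]
c h2 [604.   60.4  75. ]
c h3 [591.4  16.9  75. ]
c h4 [488.   53.5  75. ]
c knob [ 491.6 -106.1   77.5]
c screw1 [696.3  23.   51. ]
c screw2 [ 693.2 -103.1   51. ]
c bL0 [422.9 144.7  15. ]
c bL1 [ 427.8 -152.3   15. ]
c ffaceL [ 568.3 -189.7   75. ]
c brd R0 [772.8 108.9  15. ]
c R1 [ 777.7 -191.8   15. ]
```

```bash
cat > ov.py <<'E'
from fit import *
def overlay(q,hq,ent,tr,out,half=True):
    tiles=[]
    for n,(x,y,w,h),sc in (("a",(230,140,130,97),3.07),("b",(240,165,120,90),3.33),("c",(205,20,200,150),2.0),("c",(270,130,140,150),2.0)):
        im=cv2.imread(f"pics/{n}.png")[y:y+h,x:x+w]; im=cv2.resize(im,None,fx=sc,fy=sc,interpolation=cv2.INTER_CUBIC)
        o=np.array([x,y])-0.5+0.5/sc
        C=Cs[n]
        draw(im,C,place(q,box(0,46,-55,55,15,75)),(0,0,255),sc,o)
        draw(im,C,place(q,box(ent,ent+306,56.5,74.5,15,51)),(0,200,0),sc,o)
        draw(im,C,place(q,box(-120,-70,-185,-70,15,43)),(255,0,0),sc,o)
        if half: draw(im,C,place(hq,box(-23,23,-55,55,15,75)),(255,0,255),sc,o)
        tiles.append(cv2.copyMakeBorder(im[:300,:400],0,max(0,300-im.shape[0]),0,max(0,400-im.shape[1]),0))
    cv2.imwrite("pics/"+out,np.vstack([np.hstack(tiles[:2]),np.hstack(tiles[2:])]))
E
python3 - <<'E'
from ov import *
overlay((628,-185,np.deg2rad(-88.9)),(546,57.5,np.deg2rad(-109.5)),-235,10,"ov1.png")
E
```

```text
(no output)
```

View pics/ov1.png

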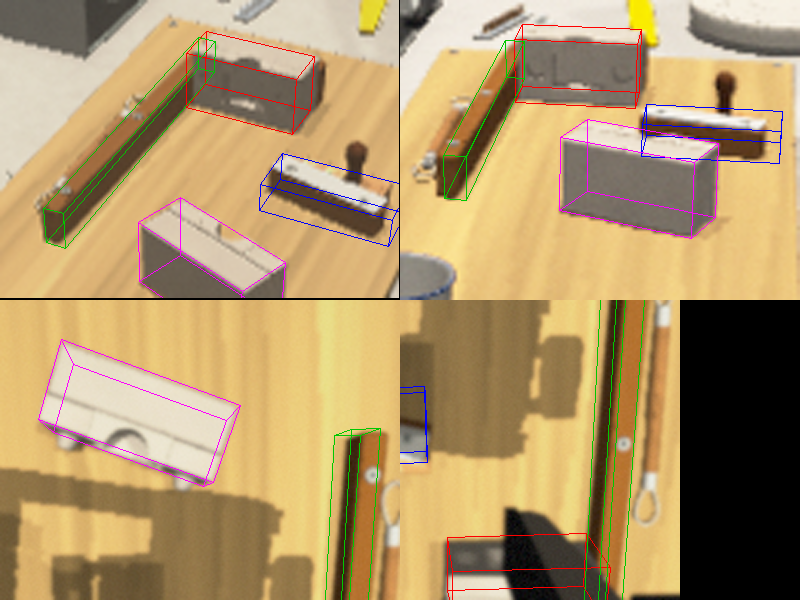

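The loose-half overlay fits, but the jig outline is a few mm off. I'll refine the jig pose by edge alignment.

```bash
cat > refine.py <<'E'
from ov import *
from scipy.optimize import differential_evolution
def seg(a,b,n=40): return np.linspace(a,b,n)
G={}
for n in "abcd":
    g=cv2.GaussianBlur(cv2.imread(f"pics/{n}.png").astype(np.float32),(0,0),0.8)
    G[n]=(cv2.Sobel(g,cv2.CV_32F,1,0)/8,cv2.Sobel(g,cv2.CV_32F,0,1)/8)
def score(n,P):
    uv=proj(Cs[n],P); t=uv[-1]-uv[0]; nn=np.array([-t[1],t[0]])/np.hypot(*t)
    m=uv.astype(np.float32)
    f=lambda I:cv2.remap(I,m[:,:1].copy(),m[:,1:].copy(),cv2.INTER_LINEAR)[:,0]
    gx,gy=G[n]; v=np.abs(f(gx)*nn[0]+f(gy)*nn[1]).max(1)
    return np.minimum(v,25).mean()
def edges(e,n):
    F=lambda x0,x1,y,z:seg((x0,y,z),(x1,y,z))
    L=-e-10 if False else -20
    far={"a":-10,"b":-10,"c":-90,"d":-120}[n]
    S=[F(e,far,56.5,51),F(e,far,74.5,51),seg((e,56.5,51),(e,74.5,51))]
    S+=[F(e,far,56.5,15)]
    if n in "ab":
        S+=[seg((e,56.5,15),(e,56.5,51)),seg((0,-55,75),(0,55,75)),seg((0,-55,15),(0,55,15)),seg((46,-55,75),(46,55,75)),seg((0,-55,75),(46,-55,75)),seg((0,-55,15),(0,-55,75))]
    if n=="c": S+=[seg((0,-55,75),(0,0,75)),seg((0,-55,75),(25,-55,75))]
    return S
def fit(views):
    def f(p): return -sum(np.mean([score(n,place((p[0],p[1],np.deg2rad(p[2])),s)) for s in edges(p[3],n)]) for n in views)
    r=differential_evolution(f,[(612,645),(-205,-170),(-92,-86.5),(-250,-225)],seed=1,popsize=20,maxiter=120,tol=1e-4)
    return r.x,-r.fun/len(views)
if __name__=="__main__":
    for v in ("a","b","c","abc","abcd"):
        x,s=fit(v); print(v,x.round(2),round(s,2))
    overlay((x[0],x[1],np.deg2rad(x[2])),(546,57.5,np.deg2rad(-109.5)),x[3],10,"ov2.png")
E
python3 refine.py
```

```text
a [ 623.49 -195.07  -90.88 -245.12] 17.84
b [ 621.86 -189.12  -91.52 -242.05] 20.43
c [ 624.46 -191.64  -91.27 -242.27] 22.39
abc [ 624.42 -192.43  -91.26 -243.05] 19.53
abcd [ 624.47 -188.88  -91.23 -240.36] 18.89
```

View pics/ov2.png

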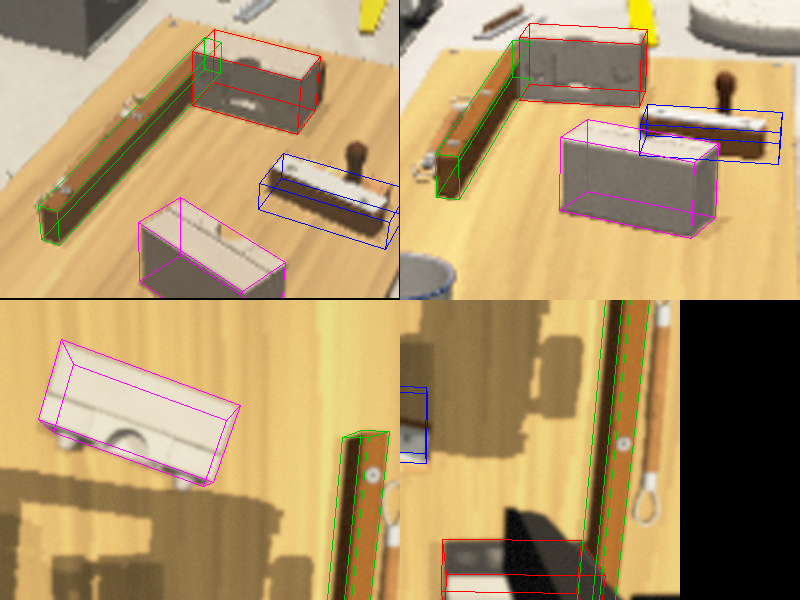

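The refined fit agrees across views. The jig is at about (624.4, -191), yaw -91.25°, with fence entry at jig x≈-242. The loose half is at jig (-247,-84), turned -18°.

Plan:
1. Push the half's back with two spread fingers, which squares it, to x≈-180.
2. Push it sideways to the fence.
3. Push it shut.
4. Push the wedge in.

```bash
cat >> h.py <<'E'
J=(624.4,-191.5,np.deg2rad(-91.25))
def W(jx,jy):
    c,s=np.cos(J[2]),np.sin(J[2]); return J[0]+c*jx-s*jy, J[1]+s*jx+c*jy
def toj(x,y):
    c,s=np.cos(J[2]),np.sin(J[2]); a,b=x-J[0],y-J[1]; return np.round([c*a+s*b,-s*a+c*b],1)
def gj(jx,jy,z,yaw=88.75):
    s=robot.state()["position"]; print("tcp jig",toj(*s[:2]),s[2].round(1)); go(*W(jx,jy),z,yaw)
E
python3 - <<'E'
from h import *
gj(-318,-84,120);
E
```

```text
tcp jig [-226.9  -51.5] 280.7
t 4.15 pos [577.9  36.5 280.7] yaw 89.59 F [ 0.4 -0.7 -0.9]
shift cm [ 9.15 -3.12 16.06] rot [0.0001 0.0001 0.0146]
```

{"method": "apply_moves", "body": {
  "plan": [
    [4.5,-1.5,3,0,0,0.015],
    [4.6,-1.6,3,0,0,0],
    [0,0,5,0,0,0],
    [0,0,5,0,0,0],
    [0,0,0,0,0,0]
  ],
  "jaw": 0.6
}}

```text
clock: 4.78
position: [545.5, 127.9, 117.6]
tool_rot: [0.715, 0.7, -0.003, -0.002]
contact_force: [-0.0, 0.5, 0.4]
opening: 0.599
```

Run:
```python
from h import *
gj(-318,-84,24)
```

```text
tcp jig [-317.6  -85.9] 117.6
t 4.78 pos [545.5 127.9 117.6] yaw 88.78 F [-0.   0.5  0.4]
shift cm [0.06 0.25 9.36] rot [-0.0067  0.0018  0.0006]
```

{"method": "apply_moves", "body": {
  "plan": [
    [0,0.2,4.5,0,0,0],
    [0,0,3.5,0,0,0],
    [0,0,1.3,0,0,0],
    [0,0,0,0,0,0]
  ]
}}

```text
clock: 5.28
position: [551.0, 128.7, 28.5]
tool_rot: [0.715, 0.7, 0.0, 0.0]
contact_force: [0.1, -0.3, -0.1]
opening: 0.597
```

{"method": "apply_moves", "body": {
  "plan": [
    [-1.5,0,0,0,0,0],
    [-1,0,0,0,0,0],
    [-1,0,0,0,0,0],
    [-1,0,0,0,0,0],
    [-1,0,0,0,0,0]
  ]
}}

```text
clock: 5.9
position: [548.9, 73.1, 27.6]
tool_rot: [0.715, 0.7, -0.0, -0.0]
contact_force: [-1.3, 3.1, 0.9]
opening: 0.597
```

{"method": "apply_moves", "body": {
  "plan": [
    [-1,0,0,0,0,0],
    [-1,0,0,0,0,0],
    [-1,0,0,0,0,0],
    [-1,0,0,0,0,0],
    [-1,0,0,0,0,0]
  ]
}}

```text
clock: 6.52
position: [548.1, 23.1, 27.6]
tool_rot: [0.714, 0.7, 0.0, 0.0]
contact_force: [0.7, 2.7, 1.4]
opening: 0.597
```

Run:
```python
from h import *
gj(-213,-84,24)
C,im=shot("side","e.png")
for d in robot.spot_point("mould_half","side"): print(d,toj(*atz(C,d["point"],15)[:2]))
C,im=shot("scene")
for d in robot.spot_point("mould_half","scene"): print(d,toj(*atz(C,d["point"],15)[:2]))
cv2.imwrite("pics/e2.png",cv2.resize(im[150:270,220:380,::-1],None,fx=3.5,fy=3.5,interpolation=2))
```

```text
tcp jig [-212.9  -81. ] 27.6
t 6.53 pos [548.1  23.1  27.6] yaw 88.8 F [0.7 2.7 1.4]
shift cm [ 0.01 -0.3   0.36] rot [ 0.0001 -0.      0.0009]
{'point': [312.7, 218.3], 'p': 0.78} [-174.8  -79.8]
{'point': [309.5, 220.2], 'p': 0.78} [-174.5  -81.8]
{'point': [189.5, 304.7], 'p': 0.55} [-527.    20.4]
```

View pics/e2.png

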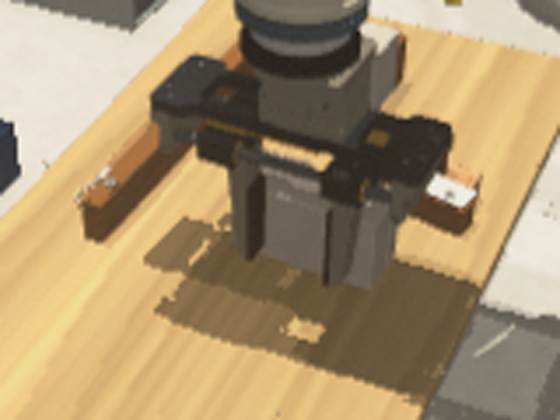

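The half is squared to the jig at about (-178,-81). It stays upright, with both fingers flat on its back at (290,235) in the picture. Next I go round to its side.

{"method": "apply_moves", "body": {
  "plan": [
    [3,0,0,0,0,0],
    [0.5,-5,0,0,0,0],
    [0,-5,0,0,0,0],
    [0,-1,0,0,0,0],
    [-3,0,0,0,0,0]
  ],
  "jaw": 0
}}

```text
clock: 7.35
position: [438.4, 31.8, 27.8]
tool_rot: [0.713, 0.701, 0.0, 0.0]
contact_force: [0.4, -0.4, -0.0]
opening: 0.077
```

Run:
```python
from h import *
gj(-178,-165,24)
n="wrist"
for n in ("wrist","side"):
    C,im=shot(n)
    for d in robot.spot_point("mould_half",n)[:1]: print(d,toj(*atz(C,d["point"],15)[:2]))
```

```text
tcp jig [-219.2 -190.8] 27.8
t 7.35 pos [438.4  31.8  27.8] yaw 88.96 F [ 0.4 -0.4 -0. ]
shift cm [-4.13  2.56  0.39] rot [ 0.0011 -0.0001  0.0037]
{'point': [433.4, 295.3], 'p': 0.67} [-179.4  -81. ]
{'point': [314.3, 217.8], 'p': 0.97} [-170.4  -83.6]
```

{"method": "apply_moves", "body": {
  "plan": [
    [-4.1,0,0.3,0,0,0],
    [0,1.5,0,0,0,0],
    [0,1.5,0,0,0,0],
    [0,1,0,0,0,0],
    [0,1,0,0,0,0]
  ]
}}

```text
clock: 8.18
position: [485.5, -10.1, 24.3]
tool_rot: [0.714, 0.7, -0.002, -0.002]
contact_force: [-9.5, 0.1, 8.8]
opening: 0.005
```

{"method": "apply_moves", "body": {
  "plan": [
    [0,1,0,0,0,0],
    [0,1,0,0,0,0],
    [0,1,0,0,0,0],
    [0,1,0,0,0,0],
    [0,0.5,0,0,0,0]
  ]
}}

```text
clock: 8.8
position: [532.2, -11.1, 24.3]
tool_rot: [0.714, 0.7, -0.001, -0.001]
contact_force: [-4.9, 0.0, 4.1]
opening: 0.006
```

Run:
```python
from h import *
gj(-178,-71.5,24)
for n in ("wrist","side"):
    C,im=shot(n)
    for d in robot.spot_point("mould_half",n)[:1]: print(d,toj(*atz(C,d["point"],15)[:2]))
    if n=="wrist": cv2.imwrite("pics/f2.png",cv2.resize(im[150:,:,::-1],None,fx=1.4,fy=1.4,interpolation=2))
```

```text
tcp jig [-178.4  -96.2] 24.3
t 8.8 pos [532.2 -11.1  24.3] yaw 88.85 F [-4.9  0.   4.1]
shift cm [-0.04  2.47  0.03] rot [-0.0016 -0.0001  0.0017]
{'point': [389.0, 241.7], 'p': 0.56} [-180.3  -23.9]
{'point': [294.4, 217.5], 'p': 0.93} [-178.   -30.6]
```

View pics/f2.png

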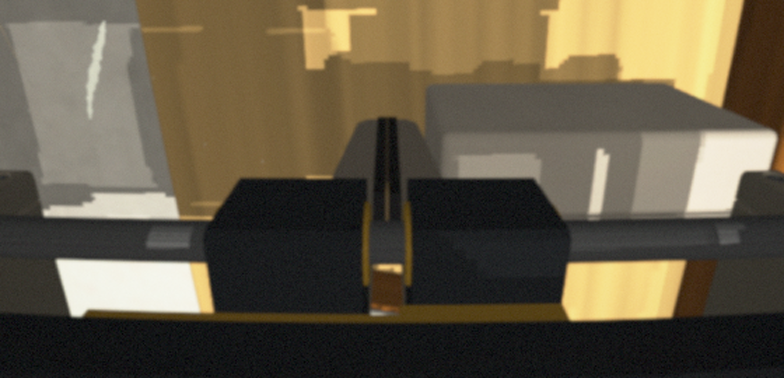

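The half is square, and its side is on the closed fingers at (430,150). The fence is at right (750,100), with about 25 mm still to go.

{"method": "apply_moves", "body": {
  "plan": [
    [0,0.8,0,0,0,0],
    [0,0.6,0,0,0,0],
    [0,0.4,0,0,0,0],
    [0,0.2,0,0,0,0],
    [0,0,0,0,0,0]
  ]
}}

```text
clock: 9.62
position: [552.5, -12.3, 24.5]
tool_rot: [0.714, 0.7, 0.0, 0.0]
contact_force: [-2.3, 0.5, -0.6]
opening: 0.006
```

{"method": "apply_moves", "body": {
  "plan": [
    [0,0.2,0,0,0,0],
    [0,0.2,0,0,0,0],
    [0,0,0,0,0,0]
  ]
}}

```text
clock: 10.0
position: [556.7, -12.4, 24.5]
tool_rot: [0.714, 0.7, 0.0, 0.0]
contact_force: [-0.1, -0.1, 0.1]
opening: 0.005
```

Run:
```python
from h import *
gj(-178,-71.5,24)
```

```text
tcp jig [-177.5  -71.6] 24.5
t 10.0 pos [556.7 -12.4  24.5] yaw 88.8 F [-0.1 -0.1  0.1]
shift cm [0.05 0.01 0.05] rot [0.0007 0.     0.0008]
```

{"method": "apply_moves", "body": {
  "plan": [
    [0,0.15,0,0,0,0],
    [0,0,0,0,0,0]
  ]
}}

```text
clock: 10.25
position: [557.9, -12.4, 24.5]
tool_rot: [0.714, 0.7, 0.0, 0.0]
contact_force: [-2.3, -0.2, -0.5]
opening: 0.007
```

{"method": "apply_moves", "body": {
  "plan": [
    [0,0.15,0,0,0,0],
    [0,0,0,0,0,0]
  ]
}}

```text
clock: 10.5
position: [558.6, -12.4, 24.5]
tool_rot: [0.714, 0.7, -0.0, -0.001]
contact_force: [-5.5, 0.3, 3.2]
opening: 0.006
```

Run:
```python
from h import *
gj(-178,-71.5,24)
for n in ("wrist","side"):
    C,im=shot(n)
    for d in robot.spot_point("mould_half",n)[:1]: print(d,toj(*atz(C,d["point"],15)[:2]))
```

```text
tcp jig [-177.6  -69.7] 24.5
t 10.5 pos [558.6 -12.4  24.5] yaw 88.8 F [-5.5  0.3  3.2]
shift cm [ 0.04 -0.18  0.05] rot [-0.0015 -0.      0.0008]
{'point': [388.3, 239.3], 'p': 0.55} [-181.    2.]
{'point': [282.0, 215.8], 'p': 0.97} [-171.8    4.3]
```

{"method": "apply_moves", "body": {
  "plan": [
    [0,0.15,0,0,0,0],
    [0,0,0,0,0,0]
  ]
}}

```text
clock: 10.95
position: [558.6, -12.4, 24.4]
tool_rot: [0.715, 0.7, -0.001, -0.002]
contact_force: [-11.0, 0.5, 8.4]
opening: 0.001
```

{"method": "apply_moves", "body": {
  "plan": [
    [0,0.15,0,0,0,0],
    [0,0,0,0,0,0],
    [0,0,0,0,0,0]
  ]
}}

```text
clock: 11.32
position: [558.5, -12.4, 24.4]
tool_rot: [0.714, 0.7, -0.002, -0.002]
contact_force: [-16.0, 1.7, 15.0]
opening: 0.001
```

It now sits against the fence: the position has stopped and the force rises. I retreat and go back behind it.

{"method": "apply_moves", "body": {
  "plan": [
    [0,-0.5,0,0,0,0],
    [0,-2.5,0,0,0,0],
    [3.5,0,0,0,0,0],
    [3.5,0,0,0,0,0],
    [0,0,0,0,0,0]
  ]
}}

```text
clock: 11.95
position: [535.0, 59.8, 24.9]
tool_rot: [0.714, 0.7, 0.001, 0.001]
contact_force: [-0.6, 0.1, 0.6]
opening: 0.004
```

{"method": "apply_moves", "body": {
  "plan": [
    [0,5,0,0,0,0],
    [0,5,0,0,0,0],
    [0,0,0,0,0,0],
    [0,0,0,0,0,0]
  ],
  "jaw": 0.55
}}

```text
clock: 12.45
position: [632.9, 55.2, 24.0]
tool_rot: [0.715, 0.699, -0.0, -0.0]
contact_force: [-0.3, -0.3, 0.3]
opening: 0.419
```

Run:
```python
from h import *
gj(-213,0.5,25)
for n in ("wrist","side","scene"):
    C,im=shot(n)
    for d in robot.spot_point("mould_half",n)[:1]: print(d,toj(*atz(C,d["point"],15)[:2]))
```

```text
tcp jig [-246.8    3.1] 24.0
t 12.45 pos [632.9  55.2  24. ] yaw 88.77 F [-0.3 -0.3  0.3]
shift cm [-3.38 -0.26 -0.1 ] rot [-0.0011  0.0002  0.0003]
{'point': [272.3, 330.6], 'p': 0.61} [-181.7   -0.2]
{'point': [285.5, 217.6], 'p': 0.56} [-183.1   -7.3]
{'point': [279.2, 213.9], 'p': 0.88} [-187.6   -1.3]
```

{"method": "apply_moves", "body": {
  "plan": [
    [-1.5,-0.25,0,0,0,0],
    [-1.2,0,0,0,0,0],
    [-1,0,0,0,0,0],
    [-1,0,0,0,0,0],
    [-1,0,0,0,0,0]
  ]
}}

```text
clock: 13.38
position: [630.1, -1.3, 24.7]
tool_rot: [0.715, 0.7, 0.0, -0.0]
contact_force: [-1.7, 5.1, 1.9]
opening: 0.552
```

{"method": "apply_moves", "body": {
  "plan": [
    [-1,0,0,0,0,0],
    [-1,0,0,0,0,0],
    [-1,0,0,0,0,0],
    [-1,0,0,0,0,0],
    [-1,0,0,0,0,0]
  ]
}}

```text
clock: 14.0
position: [629.1, -51.5, 24.6]
tool_rot: [0.714, 0.7, 0.0, 0.0]
contact_force: [-0.5, 5.1, 3.1]
opening: 0.548
```

{"method": "apply_moves", "body": {
  "plan": [
    [-1,0,0,0,0,0],
    [-1,0,0,0,0,0],
    [-1,0,0,0,0,0],
    [0,0,0,0,0,0]
  ]
}}

```text
clock: 14.5
position: [628.2, -82.2, 24.3]
tool_rot: [0.715, 0.699, -0.0, 0.0]
contact_force: [-0.1, 0.2, -1.2]
opening: 0.551
```

Run:
```python
from h import *
gj(-56,0.5,25)
for n in ("wrist","side","scene"):
    C,im=shot(n)
    for d in robot.spot_point("mould_half",n)[:1]: print(d,toj(*atz(C,d["point"],15)[:2]))
    if n=="wrist": cv2.imwrite("pics/g2.png",im[180:,:,::-1])
```

```text
tcp jig [-109.3    1.4] 24.3
t 14.5 pos [628.2 -82.2  24.3] yaw 88.76 F [-0.1  0.2 -1.2]
shift cm [-5.33 -0.09 -0.06] rot [-0.0001  0.0007  0.0001]
{'point': [276.8, 286.4], 'p': 0.72} [-79.1   1.3]
{'point': [290.6, 200.9], 'p': 0.55} [-49.5   0.9]
{'point': [297.3, 190.5], 'p': 0.63} [-72.2   3.4]
```

View pics/g2.png

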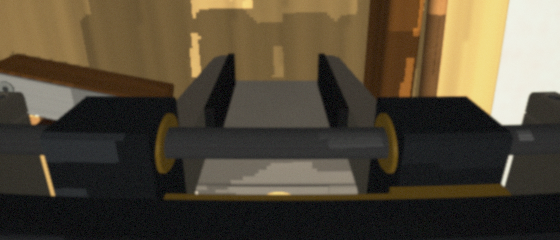

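The half is between the fingers at (280,130) and parallel to the fence at (385,80). I carry on.

{"method": "apply_moves", "body": {
  "plan": [
    [-1,0,0,0,0,0],
    [-1,0,0,0,0,0],
    [-1,0,0,0,0,0],
    [-0.8,0,0,0,0,0],
    [-0.4,0,0,0,0,0]
  ]
}}

```text
clock: 15.42
position: [627.4, -123.7, 24.5]
tool_rot: [0.715, 0.699, -0.0, -0.0]
contact_force: [0.7, 1.6, -0.6]
opening: 0.551
```

{"method": "apply_moves", "body": {
  "plan": [
    [-0.4,0,0,0,0,0],
    [-0.3,0,0,0,0,0],
    [-0.2,0,0,0,0,0],
    [0,0,0,0,0,0]
  ]
}}

```text
clock: 15.92
position: [627.3, -132.0, 24.6]
tool_rot: [0.714, 0.7, -0.0, 0.0]
contact_force: [0.8, 1.3, -1.1]
opening: 0.55
```

Run:
```python
from h import *
gj(-56,0.5,25)
```

```text
tcp jig [-59.5   1.6] 24.6
t 15.93 pos [ 627.3 -132.    24.6] yaw 88.8 F [ 0.8  1.3 -1.1]
shift cm [-0.35 -0.11 -0.04] rot [0.     0.0002 0.0009]
```

{"method": "apply_moves", "body": {
  "plan": [
    [-0.2,0,0,0,0,0],
    [0,0,0,0,0,0]
  ]
}}

```text
clock: 16.18
position: [627.3, -133.9, 24.6]
tool_rot: [0.714, 0.7, 0.0, 0.0]
contact_force: [0.6, 1.6, -0.2]
opening: 0.551
```

{"method": "apply_moves", "body": {
  "plan": [
    [-0.2,0,0,0,0,0],
    [0,0,0,0,0,0]
  ]
}}

```text
clock: 16.42
position: [627.2, -134.3, 24.6]
tool_rot: [0.714, 0.7, 0.001, -0.001]
contact_force: [0.1, 10.5, 1.4]
opening: 0.549
```

{"method": "apply_moves", "body": {
  "plan": [
    [-0.15,0,0,0,0,0],
    [0,0,0,0,0,0]
  ]
}}

```text
clock: 16.68
position: [627.2, -134.4, 24.6]
tool_rot: [0.714, 0.7, 0.001, -0.001]
contact_force: [0.4, 19.0, 2.3]
opening: 0.55
```

The half is shut: contact is firm at TCP y=-134.4 with the force rising to 19 N. I retreat and go to the knob.

{"method": "apply_moves", "body": {
  "plan": [
    [0.6,0,0,0,0,0],
    [3,0,0,0,0,0],
    [0,0,-5,0,0,0],
    [0,0,-5.5,0,0,0],
    [0,-4,0,0,0,0]
  ],
  "jaw": 0
}}

```text
clock: 17.3
position: [592.8, -101.6, 134.4]
tool_rot: [0.714, 0.7, 0.003, 0.005]
contact_force: [-0.5, 0.2, -1.4]
opening: 0.025
```

{"method": "apply_moves", "body": {
  "plan": [
    [0,-5,0,0,0,0],
    [0,-5,0,0,0,0],
    [0,-5,0,0,0,0],
    [0,0,0,0,0,0]
  ]
}}

```text
clock: 17.8
position: [434.4, -97.4, 129.4]
tool_rot: [0.715, 0.699, -0.001, -0.001]
contact_force: [0.9, 0.2, 1.3]
opening: 0.004
```

Run:
```python
from h import *
gj(-83,-185,56)
for n in ("wrist","side","scene"):
    C,im=shot(n,f"k_{n}.png")
    for t,z in (("mould_half",15),("wedge_knob",67.5)):
        for d in robot.spot_point(t,n)[:1]: print(t,d,toj(*atz(C,d["point"],z)[:2]))
im=cv2.imread("pics/k_scene.png")[140:240,240:380]; cv2.imwrite("pics/k2.png",cv2.resize(im,None,fx=5,fy=5,interpolation=2))
```

```text
tcp jig [ -89.9 -192. ] 129.4
t 17.8 pos [434.4 -97.4 129.4] yaw 88.76 F [0.9 0.2 1.3]
shift cm [-0.69  0.72  7.33] rot [-0.0023  0.0002  0.0002]
mould_half {'point': [460.5, 262.4], 'p': 0.56} [-25.4   1.8]
wedge_knob {'point': [343.9, 231.1], 'p': 0.79} [ -80. -137.]
wedge_knob {'point': [339.8, 190.4], 'p': 0.42} [ -82.8 -143.5]
mould_half {'point': [306.7, 184.4], 'p': 0.59} [-32.9  -7.2]
wedge_knob {'point': [345.0, 192.0], 'p': 0.6} [ -88.6 -139.6]
```

View pics/k2.png

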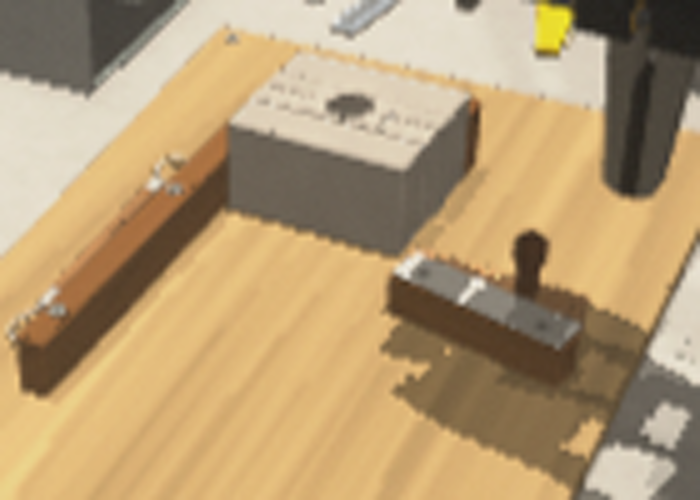

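The mould is closed: there is no gap in the block at (350,130). The knob stands at (530,245), at jig (-81,-137). I lower beside it and push along the wedge direction.

{"method": "apply_moves", "body": {
  "plan": [
    [-0.8,0,3.5,0,0,0],
    [0,0,3.5,0,0,0],
    [0,0,0.3,0,0,0],
    [0,1.2,0,0,0,0],
    [0,1,0,0,0,0]
  ]
}}

```text
clock: 18.88
position: [462.1, -106.2, 57.9]
tool_rot: [0.714, 0.7, 0.001, 0.001]
contact_force: [0.7, -1.2, 0.3]
opening: 0.009
```

{"method": "apply_moves", "body": {
  "plan": [
    [-0.1,0.6,0,0,0,0],
    [-0.15,0.7,0,0,0,0],
    [-0.15,0.7,0,0,0,0],
    [-0.15,0.7,0,0,0,0],
    [-0.15,0.7,0,0,0,0]
  ]
}}

```text
clock: 19.5
position: [493.9, -113.7, 56.5]
tool_rot: [0.715, 0.7, -0.0, -0.0]
contact_force: [-2.5, 1.7, 1.5]
opening: 0.006
```

Run:
```python
from h import *
gj(-65,-80,56)
for n in ("wrist","side"):
    C,im=shot(n)
    for d in robot.spot_point("wedge_knob",n)[:1]: print(n,d,toj(*atz(C,d["point"],67.5)[:2]))
```

```text
tcp jig [ -74.9 -132.2] 56.5
t 19.5 pos [ 493.9 -113.7   56.5] yaw 88.79 F [-2.5  1.7  1.5]
shift cm [-1.    5.22  0.05] rot [-0.0004 -0.0001  0.0008]
wrist {'point': [317.4, 260.6], 'p': 0.76} [ -73.4 -108.8]
side {'point': [329.6, 186.8], 'p': 0.74} [ -55.8 -112.4]
```

{"method": "apply_moves", "body": {
  "plan": [
    [-0.14,0.7,0,0,0,0],
    [-0.14,0.7,0,0,0,0],
    [-0.14,0.7,0,0,0,0],
    [-0.14,0.7,0,0,0,0],
    [-0.14,0.7,0,0,0,0]
  ]
}}

```text
clock: 20.32
position: [528.9, -121.4, 56.4]
tool_rot: [0.714, 0.7, -0.0, -0.0]
contact_force: [-2.5, 0.1, -1.7]
opening: 0.0
```

{"method": "apply_moves", "body": {
  "plan": [
    [-0.08,0.4,0,0,0,0],
    [-0.04,0.2,0,0,0,0],
    [0,0,0,0,0,0]
  ]
}}

```text
clock: 20.7
position: [534.7, -122.8, 56.6]
tool_rot: [0.714, 0.7, 0.0, 0.0]
contact_force: [-0.3, 0.0, -0.2]
opening: 0.005
```

Run:
```python
from h import *
gj(-65,-80,56)
```

```text
tcp jig [-66.8 -91.1] 56.6
t 20.7 pos [ 534.7 -122.8   56.6] yaw 88.8 F [-0.3  0.  -0.2]
shift cm [-0.18  1.11  0.06] rot [0.0005 0.0001 0.0008]
```

{"method": "apply_moves", "body": {
  "plan": [
    [-0.06,0.3,0,0,0,0],
    [-0.04,0.2,0,0,0,0],
    [0,0,0,0,0,0]
  ]
}}

```text
clock: 21.08
position: [539.7, -123.8, 56.6]
tool_rot: [0.714, 0.7, 0.0, 0.0]
contact_force: [-1.0, -0.3, -0.4]
opening: 0.01
```

{"method": "apply_moves", "body": {
  "plan": [
    [-0.04,0.2,0,0,0,0],
    [0,0,0,0,0,0]
  ]
}}

```text
clock: 21.32
position: [541.6, -124.3, 56.6]
tool_rot: [0.714, 0.7, 0.0, 0.0]
contact_force: [-1.9, -0.1, -0.9]
opening: 0.007
```

{"method": "apply_moves", "body": {
  "plan": [
    [-0.03,0.15,0,0,0,0],
    [0,0,0,0,0,0]
  ]
}}

```text
clock: 21.58
position: [543.1, -124.6, 56.6]
tool_rot: [0.714, 0.7, 0.0, 0.0]
contact_force: [-2.0, 0.1, -0.2]
opening: 0.003
```

{"method": "apply_moves", "body": {
  "plan": [
    [-0.03,0.15,0,0,0,0],
    [0,0,0,0,0,0]
  ]
}}

```text
clock: 21.82
position: [544.6, -124.9, 56.6]
tool_rot: [0.714, 0.7, 0.0, 0.0]
contact_force: [-2.1, 0.6, -0.5]
opening: 0.004
```

{"method": "apply_moves", "body": {
  "plan": [
    [-0.04,0.2,0,0,0,0],
    [-0.02,0.1,0,0,0,0],
    [0,0,0,0,0,0]
  ]
}}

```text
clock: 22.2
position: [547.6, -125.6, 56.5]
tool_rot: [0.714, 0.7, 0.0, 0.0]
contact_force: [-1.7, 0.2, -0.3]
opening: 0.002
```

{"method": "apply_moves", "body": {
  "plan": [
    [-0.03,0.15,0,0,0,0],
    [0,0,0,0,0,0]
  ]
}}

```text
clock: 22.45
position: [548.8, -125.8, 56.5]
tool_rot: [0.714, 0.7, -0.0, -0.0]
contact_force: [-2.4, 0.5, -0.2]
opening: 0.001
```

{"method": "apply_moves", "body": {
  "plan": [
    [-0.03,0.15,0,0,0,0],
    [0,0,0,0,0,0]
  ]
}}

```text
clock: 22.7
position: [549.8, -126.1, 56.4]
tool_rot: [0.715, 0.7, -0.0, -0.001]
contact_force: [-4.9, 1.2, 1.9]
opening: 0.001
```

Force starts to rise, so I use small steps now.

{"method": "apply_moves", "body": {
  "plan": [
    [-0.03,0.15,0,0,0,0],
    [0,0,0,0,0,0]
  ]
}}

```text
clock: 22.95
position: [551.0, -126.3, 56.4]
tool_rot: [0.714, 0.7, -0.0, -0.001]
contact_force: [-5.9, 1.1, 1.9]
opening: 0.004
```

{"method": "apply_moves", "body": {
  "plan": [
    [-0.02,0.1,0,0,0,0],
    [0,0,0,0,0,0]
  ]
}}

```text
clock: 23.2
position: [551.2, -126.3, 56.3]
tool_rot: [0.714, 0.7, -0.001, -0.001]
contact_force: [-8.8, 1.7, 5.8]
opening: 0.002
```

{"method": "apply_moves", "body": {
  "plan": [
    [-0.02,0.1,0,0,0,0],
    [0,0,0,0,0,0],
    [0,0,0,0,0,0]
  ]
}}

```text
clock: 23.58
position: [551.3, -126.4, 56.3]
tool_rot: [0.714, 0.7, -0.001, -0.002]
contact_force: [-11.7, 2.0, 7.7]
opening: 0.003
```

Run:
```python
from h import *
gj(-65,-80,56)
for n in ("wrist","side"):
    C,im=shot(n)
    for d in robot.spot_point("wedge_knob",n)[:1]: print(n,d,toj(*atz(C,d["point"],67.5)[:2]))
```

```text
tcp jig [-63.5 -74.5] 56.3
t 23.57 pos [ 551.3 -126.4   56.3] yaw 88.8 F [-11.7   2.    7.7]
shift cm [ 0.15 -0.55  0.03] rot [-0.0049 -0.0011  0.0008]
wrist {'point': [314.9, 260.3], 'p': 0.98} [-62.3 -52.6]
side {'point': [308.5, 183.3], 'p': 0.63} [-34.7 -49. ]
```

Home at 12 N with the motion stopped. I retreat and look.

{"method": "apply_moves", "body": {
  "plan": [
    [0.1,-0.5,0,0,0,0],
    [0.4,-2,0,0,0,0],
    [0,-4,0,0,0,0],
    [0,0,-5,0,0,0],
    [0,-5,-5,0,0,0]
  ]
}}

```text
clock: 24.4
position: [447.7, -120.4, 152.8]
tool_rot: [0.714, 0.7, 0.001, 0.002]
contact_force: [-0.8, -0.1, 0.8]
opening: 0.003
```

{"method": "apply_moves", "body": {
  "plan": [
    [4,-3,-3,0,0,0],
    [0,-3,-3,0,0,0],
    [0,0,0,0,0,0],
    [0,0,0,0,0,0]
  ]
}}

```text
clock: 24.9
position: [386.8, -78.7, 210.8]
tool_rot: [0.715, 0.7, 0.001, 0.001]
contact_force: [0.2, 0.2, -0.1]
opening: 0.005
```

Run:
```python
from h import *
gj(-65,-80,56)
for n in ("wrist","side","scene"):
    C,im=shot(n,f"z_{n}.png")
    for t,z in (("mould_half",15),("wedge_knob",67.5),("water_cup",15),("clay_carton",15),("loop_tool",15)):
        for d in robot.spot_point(t,n)[:1]: print(n,t,round(d["p"],2),toj(*atz(C,d["point"],z)[:2]),atz(C,d["point"],z)[:2].round(1))
a=cv2.resize(cv2.imread("pics/z_scene.png")[140:240,240:370],None,fx=3,fy=3,interpolation=2)
b=cv2.resize(cv2.imread("pics/z_wrist.png")[80:380,200:560],None,fx=1.1,fy=1.0,interpolation=2)
h=np.zeros((300,790,3),np.uint8);h[:,:390]=a;h[:,394:790]=b[:300,:396];cv2.imwrite("pics/z.png",h)
```

```text
tcp jig [-107.6 -240. ] 210.8
t 24.9 pos [386.8 -78.7 210.8] yaw 88.78 F [ 0.2  0.2 -0.1]
shift cm [-4.26 15.96 15.52] rot [0.0023 0.0004 0.0006]
wrist mould_half 0.84 [-26.8   1.9] [ 626.9 -164.8]
wrist wedge_knob 0.66 [-63.1 -51.7] [ 574.1 -127.3]
wrist loop_tool 0.68 [-119.4   96.9] [723.9 -74.3]
side mould_half 0.83 [-41.7   1.9] [ 627.2 -149.9]
side water_cup 0.92 [-537.9   27.5] [663.7 345.6]
side clay_carton 0.65 [-560.2 -143.3] [493.3 371.7]
side loop_tool 0.55 [-106.7   99. ] [725.7 -87. ]
scene mould_half 0.96 [-28.5   5.4] [ 630.4 -163.1]
scene wedge_knob 0.72 [-70.7 -65.2] [ 560.8 -119.4]
scene water_cup 0.75 [-522.9   22.3] [658.1 330.8]
scene clay_carton 0.67 [-546.4 -139.2] [497.1 357.8]
scene loop_tool 0.52 [-112.    91.7] [718.5 -81.6]
```

View pics/z.png

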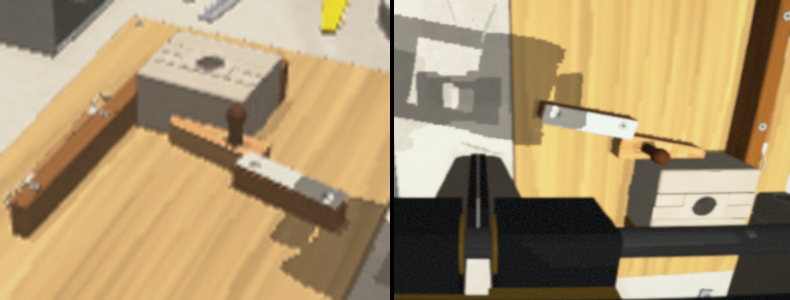

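The mould is shut in both views, and the wedge sits flush behind it at left (200,140) and right (660,150). The cup, carton and tool are where they were, and the arm is clear. I'm handing it in.

```bash
python3 -c "
from cell import robot
print(robot.job_done(), robot.state()['clock'])"
```

```text
the job is handed in; nothing more can be done
the job is handed in; nothing more can be done
```

The mould is shut, the wedge is tight behind it, and the job was handed in at about 25 s of the 72 s allowed. I squared the loose half by pushing its back with two spread fingers, then pushed it sideways against the fence. Next I slid it along the fence to the fixed half and pushed the wedge home by its knob.

**Last checks:**
- **Against the fence:** it stopped firmly at 16 N.
- **Shut:** it stopped firmly at 19 N. The final pictures show no gap, and the half is upright on the board.
- **Wedge:** it stopped at about 12 N, within the 8 to 15 N asked. The knob moved about 87 mm, which puts the travel near the expected 93 mm.
- **Other things:** the cup, clay pack and loop tool were found where they were at the start, within measurement noise, and the arm stood clear.

**What disagreed:** the networks' final position for the half scattered between cameras, with x from -27 to -42 mm (it should be -23) and y from 1.9 to 5.4 mm (it should be 0 ± 1.5). The side camera's first jig estimates were also a few mm off. I relied on the firm stops and the pictures, so I have not measured the final fit to 1.5 mm with the cameras.

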